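# Show a clock movement's dial to the inspection camera

## Task

Lift the clear dust cover off the silver-coloured nickel movement in the blue carrier and stand it on the round black pad, let go of it, then take that movement out of its pocket and hold it in the air over the inspection camera so that its dial, on the underside, faces the lens squarely, centred on the line of sight and 80 mm from the lens. Finish while still holding it there, steady; do not touch the camera, and leave the two brass movements in their pockets and the tweezers and tin where they are.

Things in the scene. Friction and masses are not known exactly. Their poses are not given: they have to be found in the camera images.
- cover_knob (a point): middle of the black knob of the clear round dust cover, 56 mm above the cover's foot, on its axis. The knob is an upright cylinder 18 mm across and 28 mm tall standing on the cover's flat top; the cover is 82 mm across, 42 mm tall to its flat top and 70 mm to the knob's top, hollow beneath (inside 74 mm across, 38 mm high), 100 g or so. At the start it stands over the nickel movement on the raised ring of that movement's pocket, clear of the movement. z axis up.
- cover_foot (a point): centre of the cover's open lower rim, on its axis, 56 mm below the middle of the knob. z axis up.
- cover: the dust cover itself; origin at the centre of its lower rim, z up
- nickel_center (a point): centre (half-way up) of the silver-coloured nickel movement: an upright round drum 56 mm across and 30 mm tall, about 160 g, white dial underneath, wheels on top (reaching 0.5 mm above the drum). It sits 4 mm deep in its pocket, so that its upper 26 mm stand above the ring and can be gripped across the diameter, in any direction, once the cover is off. z axis from the dial towards the wheels.
- nickel_dial (a point): centre of the dial, the flat underside of the nickel movement, 15 mm below its centre. z axis points from the dial into the movement, away from what the dial faces.
- nickel: the nickel movement itself; origin at the centre of its dial, z from dial to wheels
- carrier: blue three-lobed carrier, fixed to the bench, no part of it over 16 mm high; origin at the centre of its underside, z up. Three pockets lie 66 mm from its centre, at 0, 120 and 240 degrees from its x axis. Each pocket has its floor 12 mm above the bench and a raised ring 96 mm across, 59 mm bore, with its top 16 mm above the bench. Any movement may be in any pocket.
- brass_a: a brass movement, same shape as the nickel one, in another pocket of the carrier; origin at the centre of its underside, z up
- brass_b: the other brass movement, in the remaining pocket; origin at the centre of its underside, z up
- pad: round black rubber pad, fixed to the bench, 130 mm across and 3 mm thick; origin at the centre of its underside
- camera: inspection camera: a round foot 90 mm across and two upright cheeks up to 88 mm high, fixed to the bench, carrying the tilting camera head; origin at the centre of its foot, on the bench; the head leans towards the foot's -x
- camera_head (a joint): tilt of the camera head, 0 = looking straight up, growing as it leans to the camera's -x, rad; a stiff hinge along the camera's y axis, 72 mm above the bench. The head is a cylinder 48 mm across at most; its lens end is 60 mm from the hinge.
- lens (a point): centre of the lens, at the end face of the camera head; z axis is the line of sight, pointing out of the lens upward and leaning over by the head's tilt
- tweezers: steel tweezers lying on the bench, 122 mm long; origin near the middle of their underside
- tin: round open steel tin, 60 mm across and 22 mm high; origin at the centre of its underside

How it is judged (in metres and radians):
On the way, in this order (a step that is already met when the one before it is completed fails the run):
1. the dust cover stands upright on the pad, let go, at rest (horizontal distance between cover_foot and pad below 0.03 m and height (world z) of cover_foot below 0.008 m and angle between cover_foot's own z axis and vertical below 0.08 rad and contact force between the fingers and cover below 0.05 N and linear speed of cover below 0.02 m/s), for 0.2 s.
2. the nickel movement is held by the fingers, out of its pocket, its dial at least 60 mm above the bench (contact force between the fingers and nickel above 1.5 N and contact force between nickel and carrier below 0.05 N and contact force between nickel and cover below 0.05 N and contact force between nickel and camera below 0.05 N and height (world z) of nickel_dial above 0.06 m), for 0.2 s.
At the end, for the whole second after the job is handed in: Fingers alone hold the nickel movement, at rest; its dial faces the lens within 0.14 rad, centred within 12 mm each way on the line of sight, 70 to 90 mm from the lens. The cover stands upright on the pad, within 30 mm of its centre; the brass movements are within 8 mm of their starts (horizontal distance between cover_foot and pad below 0.03 m and height (world z) of cover_foot below 0.008 m and angle between cover_foot's own z axis and vertical below 0.08 rad and x of nickel_dial in the frame of lens between -0.012 and 0.012 m and y of nickel_dial in the frame of lens between -0.012 and 0.012 m and z of nickel_dial in the frame of lens between 0.07 and 0.09 m and angle between the z axis of nickel_dial and the z axis of lens, either way round below 0.14 rad and z of nickel_center in the frame of lens above 0.08 m and contact force between the fingers and nickel above 1.5 N and contact force between nickel and carrier below 0.05 N and contact force between nickel and cover below 0.05 N and contact force between nickel and camera below 0.05 N and linear speed of nickel below 0.02 m/s and angular speed of nickel below 0.15 rad/s and distance of each of brass_a, brass_b from where it was at the start of the episode below 0.008 m); the arm keeps its last pose, push and grip.
It fails at once if the camera is touched (over 1 N) (contact force between camera and anything else above 1 N).
It fails at once if a brass movement is moved more than 8 mm (distance of any of brass_a, brass_b from where it was at the start of the episode above 0.008 m).
It fails at once if the tweezers or the tin are moved more than 20 mm (distance of any of tweezers, tin from where it was at the start of the episode above 0.02 m).
It fails at once if the dust cover is tipped over (angle between cover_foot's own z axis and vertical above 0.8 rad).
It also fails if it takes over 61 s, if anything falls off the work surface, if the arm or the gripper's body presses on something with over 40 N, if the wrist force passes 120 N, or if a joint passes its speed limit or range.

## Robot

A 7-joint arm with a two-finger parallel gripper is mounted at the origin on the work surface. World frame = base frame: x ahead of the robot, y to its left, z up, the work surface at z = 0. Lengths are in mm, angles in rad, forces in N, time in s.
With the tool pointing down it reaches from about 400 to 875 mm from the base axis. Payload 4.4 kg.
Tool frame: the origin (TCP) lies at the very end of the fingers, on their centre line; the grasp point (between the pads) lies 19 mm behind it (ctrl.pinch_z is the z of the grasp point in the tool frame, in mm); z points along the fingers, x is the direction in which the jaws open and shut, and the axes are right-handed (so a half turn about z gives the same grasp; the last joint's range is limited). The gripper opens to 85 mm and grips with 20 to 120 N. Pads are 22 mm wide; open, the fingers measure 114 mm over their backs; the gripper's body (76 mm by 85 mm) begins 54 mm behind the grasp point. The pads swing forward as they close: fully open they stand 13 mm farther back than shut.
Start: joints at [1.272, 0.628, 0.038, 1.517, -0.027, 0.996, -0.02], TCP at [149.984, -632.473, 231.313] pointing down, gripper open.
Joint ranges: [-3.06, 3.06], [-0.37, 2.12], [-1.25, 1.32], [0.18, 2.47], [-1.1, 4.24], [0.23, 1.98], [-2.94, 2.94]. Speed limits (rad/s): [2.57, 2.57, 3.14, 3.14, 3.14, 3.14, 3.14].

## Interface

Orientations are given as [roll, pitch, yaw] about the fixed x, y, z axes, in that order (R = Rz(yaw) Ry(pitch) Rx(roll)).
In Python, from cell import sensors, get_image, order, ctrl gives the robot as it stands.
- The arm moves only by the tool arm_command, never from a script. Its argument "rows" is a list that holds one entry, the list of rows, each a list of 6 numbers: the shift along the tool's x, y, z in mm, then the turn, a rotation vector about the tool's x, y, z in degrees. A call has 1 to 20 rows; each row is the pose to reach, as a shift and turn from the pose commanded when the call began, along the tool's axes at that moment; what a row does not reach only later rows make up. A row lasts 1/12 s, in which the tool goes at most 41.7 mm and 7.16 degrees, less where a joint would pass 70% of its speed; a pose out of reach is approached as far as the arm can. A call with a gripper value outside its range is refused whole. "claw" is the opening, from -1 (shut) to 1 (fully open), set as the call begins (left out, the last holds). The fingers move at their own pace and stop on an object; the grip force is fixed at half the most. Time passes only in rows, so rows that repeat a pose let the fingers close. It gives the time, the measured TCP pose, the force and the opening at its end, in the units of the state.
- sensors.read_state(): the state, without advancing time (a new reading comes with each control period).
- get_image(name): name is "scene" or "top"; returns a dict with "pixels" (400x640x3 uint8, red, green, blue), "z_map" (400x640 float32, mm along the optical axis (not along the pixel's ray), 0 where there is no reading), "K" (3x3 intrinsics, pixels), "pose" (4x4, takes a point from camera to world coordinates). Camera axes: x right, y up, looking along -z (the intrinsics and any distortion apply to the point x, -y, -z); pixel columns grow to the right and rows downward; lengths in mm; the calibration is good to about 2 mm. A picture is of the moment at which its call begins.
- order.finish_job(): hands the job in, once; it reports no verdict.
The state is a dict: "clock": time; "qpos": joint angles; "qd": joint speeds; "tau": joint torques, N m; "eef_pos": TCP position; "tool_rot": TCP orientation; "force": force on the tool from outside, world axes, zero at the start; "torque": the same for the moment, N m; "width": finger opening in mm.
Only numpy, scipy, OpenCV 4.12 (cv2) and the standard library are available. Lean on these libraries where they do the work, as an engineer would, in place of code of your own. Each camera call takes 0.05 s, during which the arm holds its last target.

## Working session

There is one attempt and no reset: what is moved stays moved. The work goes in short steps, Python scripts to look and compute and a tool call to move; the robot and the scene stay as the last step left them, time stands still between calls to the robot, and variables do not carry over. Pictures are saved under pics/ and viewed, and the job is handed in when it is done.

Besides the shell and the picture viewer there is one more tool, called after ">>>" by a JSON object that holds its "api" and its "payload", one argument or row to a line. arm_command: Moves the arm, as the interface text tells. Its arguments: {"type":"object","properties":{"rows":{"type":"array","items":{"type":"array","items":{"type":"array","items":{"type":"number"}}}},"claw":{"type":"number"}},"required":["rows"]}

```bash
ls; mkdir -p pics; python3 - <<'E'
from cell import sensors,get_image,ctrl
import cv2,numpy as np
print(sensors.read_state()); print(ctrl.pinch_z)
for n in("scene","top"):
    im=get_image(n); cv2.imwrite(f"pics/{n}0.png",im["pixels"][:,:,::-1]); np.savez(f"{n}0.npz",**im); print(im["K"],im["pose"])
E
```

```text
pics
{'clock': 0.0, 'qpos': array([ 1.27218072,  0.62934343,  0.03844303,  1.51838948, -0.02698495,
        0.99625392, -0.02002371]), 'qd': array([-0.00057321,  0.00136987,  0.00042507,  0.00077723, -0.00043482,
        0.00111109,  0.00136219]), 'tau': array([ 1.47858507e-03, -5.63416314e+01,  1.22635368e+00, -1.93453950e+01,
        1.08479586e-02,  1.04887705e-02,  1.03488051e-05]), 'eef_pos': array([ 149.84636064, -631.85330404,  230.38397003]), 'tool_rot': array([ 3.14155453e+00,  1.87570861e-03, -1.33799763e+00]), 'force': array([-0.76184237,  0.42133359, -0.56560325]), 'torque': array([ 0.01317615, -0.00165075,  0.00775789]), 'width': 85.04809070895995}
-18.700000000000003
[[412.30464171   0.         320.16359566]
 [  0.         412.30464171 194.91061254]
 [  0.           0.           1.        ]] [[-7.40911716e-01 -4.85247676e-01  4.64310803e-01  9.93370600e+02]
 [ 6.71328930e-01 -5.15378722e-01  5.32637063e-01  5.03654624e+02]
 [-1.91649885e-02  7.06342315e-01  7.07610936e-01  8.13534031e+02]
 [ 0.00000000e+00  0.00000000e+00  0.00000000e+00  1.00000000e+00]]
[[482.5568128    0.         322.11497541]
 [  0.         482.5568128  192.456948  ]
 [  0.           0.           1.        ]] [[ 5.85403386e-03  9.78016371e-01 -2.08445937e-01  3.27350741e+02]
 [-9.99962066e-01  7.06976066e-03  5.08779345e-03 -1.44675359e+01]
 [ 6.44960817e-03  2.08408245e-01  9.78020657e-01  1.00471189e+03]
 [ 0.00000000e+00  0.00000000e+00  0.00000000e+00  1.00000000e+00]]
```

View pics/scene0.png

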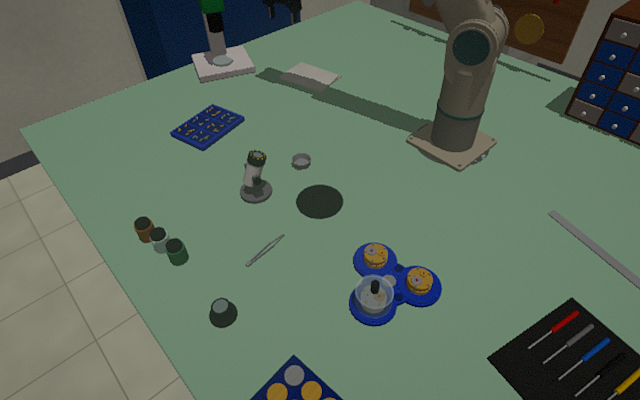

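View pics/top0.png

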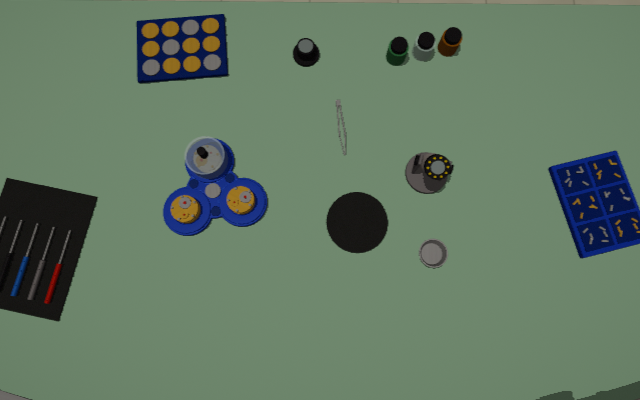

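The scene view shows the cover with its knob at (375,287), the brass movements at (376,255) and (419,281), the pad at (320,201) and the inspection camera at (256,175). In the top view the knob is at (203,153), the pad at (357,222), the camera foot at (427,173), the lens at (438,167), the tweezers at (341,127) and the tin at (432,253). Next I'll zoom in and measure.

```bash
cat > h.py <<'E'
import numpy as np,cv2
def cloud(im):
    z=im["z_map"].astype(float);K=im["K"];P=im["pose"]
    v,u=np.mgrid[:z.shape[0],:z.shape[1]]
    p=np.stack([(u-K[0,2])/K[0,0]*z,-(v-K[1,2])/K[1,1]*z,-z],-1)
    w=p@P[:3,:3].T+P[:3,3]; w[z<=0]=np.nan
    return w
def proj(im,X):
    P=im["pose"];K=im["K"];X=np.atleast_2d(X)
    c=(X-P[:3,3])@P[:3,:3]
    return np.c_[K[0,0]*c[:,0]/-c[:,2]+K[0,2],K[1,1]*c[:,1]/c[:,2]+K[1,2]]
def circ(p):
    A=np.c_[2*p,np.ones(len(p))];s=np.linalg.lstsq(A,(p**2).sum(1),rcond=None)[0]
    return s[:2],np.sqrt(s[2]+s[:2]@s[:2])
E
python3 - <<'E'
import numpy as np,cv2
from h import *
T=dict(np.load("top0.npz"));S=dict(np.load("scene0.npz"))
for n,I in(("top",T),("scene",S)):
    W=cloud(I);px=I["pixels"].astype(int)
    m=(px.max(2)<45)&(np.abs(W[...,2]-3)<8)
    k,l,st,c=cv2.connectedComponentsWithStats(m.astype(np.uint8))
    for i in range(1,k):
        if st[i,4]>300:
            cm=cv2.findContours((l==i).astype(np.uint8),0,1)[0][0][:,0]
            q=W[cm[:,1],cm[:,0]]; q=q[~np.isnan(q[:,0])]
            print(n,"dark",c[i],st[i],circ(q[:,:2]),np.nanmedian(W[l==i][:,2]))
    blue=(px[...,2]>90)&(px[...,0]<60)&(px[...,1]<90)
    k,l,st,c=cv2.connectedComponentsWithStats(blue.astype(np.uint8))
    for i in range(1,k):
        if st[i,4]>500:print(n,"blue",c[i],st[i],np.nanmedian(W[l==i],0))
def crop(I,u0,v0,u1,v1,s,f):
    cv2.imwrite(f,cv2.resize(I["pixels"][v0:v1,u0:u1,::-1],None,fx=s,fy=s,interpolation=cv2.INTER_CUBIC))
crop(T,150,125,280,245,5,"pics/t_car.png");crop(T,390,130,470,200,8,"pics/t_cam.png")
crop(S,230,140,300,210,8,"pics/s_cam.png");crop(S,340,230,450,330,6,"pics/s_car.png")
for n,I,b in(("top",T,(400,145,460,195)),("scene",S,(236,145,276,205))):
    W=cloud(I);np.set_printoptions(precision=0,suppress=True,linewidth=250)
    p=W[b[1]:b[3],b[0]:b[2]].reshape(-1,3);p=p[p[:,2]>6]
    for lo in range(5,150,10):
        q=p[(p[:,2]>lo)&(p[:,2]<=lo+10)]
        if len(q):print(n,lo,len(q),q.mean(0),q.min(0),q.max(0))
    b=(190,135,225,185) if n=="top" else (350,270,400,325)
    p=W[b[1]:b[3],b[0]:b[2]].reshape(-1,3);p=p[p[:,2]>20]
    for lo in range(15,105,10):
        q=p[(p[:,2]>lo)&(p[:,2]<=lo+10)]
        if len(q):print("cover",n,lo,len(q),q.mean(0),q.min(0),q.max(0))
E
```

```text
top dark [ 40.97130367 242.47662818] [   0  178   97  143 8921] (array([427.75889971, 551.63243445]), np.float64(113.37582983857297)) 4.673266084786292
top dark [356.64714086 222.05543933] [ 327  192   61   61 2868] (array([478.64339364, -92.42830461]), np.float64(62.79429849337955)) 4.06702981565337
top blue [596.18171985 202.56733369] [ 551  151   89  107 1849] [ 523.91096375 -593.1528422    19.28438347]
top blue [214.52864394 203.02139231] [ 163  164  104   71 2758] [514.210169   210.18540307  16.03308587]
scene dark [563.81900187 358.82450797] [ 488  298  152  102 8536] (array([407.3363191 , 550.60922167]), np.float64(116.05822936960101)) 4.938336910719329
scene dark [629.94603175 392.09206349] [611 377  29  23 315] (array([387.44265346, 653.11754904]), np.float64(29.952415309783422)) 4.722336019881254
scene blue [206.4490566  127.28301887] [170 104  74  44 530] [ 538.09031753 -582.83936354   19.01797099]
scene blue [393.00557244 286.1899696 ] [ 349  243   93   82 1974] [534.08197315 236.41793393  16.03535906]
top 5 618 [ 571. -233.   12.] [ 538. -304.    6.] [ 630. -185.   15.]

[... 2317 characters left out ...]

scene 125 139 [ 571. -232.  130.] [ 546. -258.  125.] [ 590. -211.  135.]
scene 135 14 [ 580. -241.  136.] [ 574. -250.  135.] [ 585. -232.  138.]
cover scene 15 53 [626. 242.  22.] [514. 202.  20.] [646. 263.  25.]
cover scene 25 87 [631. 242.  30.] [591. 201.  25.] [646. 263.  35.]
cover scene 35 96 [631. 242.  40.] [588. 200.  35.] [646. 263.  45.]
cover scene 45 99 [631. 240.  50.] [590. 197.  45.] [645. 263.  55.]
cover scene 55 957 [607. 224.  59.] [564. 182.  55.] [646. 263.  65.]
cover scene 65 23 [610. 226.  70.] [600. 218.  65.] [614. 231.  75.]
cover scene 75 23 [610. 226.  80.] [601. 217.  76.] [613. 230.  85.]
cover scene 85 51 [605. 223.  87.] [596. 215.  85.] [613. 231.  90.]
```

```bash
cat > m.py <<'E'
import numpy as np,cv2
from h import *
from scipy.optimize import least_squares
T=dict(np.load("top0.npz"));S=dict(np.load("scene0.npz"))
np.set_printoptions(precision=2,suppress=True)
heads=[];
for n,I in(("top",T),("scene",S)):
    W=cloud(I)
    p=W.reshape(-1,3)
    # cover top plane outline: points z 56..60
    q=p[(abs(p[:,2]-58)<3)&(np.hypot(p[:,0]-606,p[:,1]-222)<60)]
    h=cv2.convexHull(q[:,:2].astype(np.float32))[:,0]
    print(n,"cover top circle",circ(h), cv2.minEnclosingCircle(h), np.median(q[:,2]))
    q=p[(abs(p[:,2]-86)<2.5)&(np.hypot(p[:,0]-606,p[:,1]-222)<30)]
    print(" knob top",q.mean(0),cv2.minEnclosingCircle(q[:,:2].astype(np.float32)),np.median(q[:,2]))
    q=p[(abs(p[:,2]-12)<3.5)&(np.hypot(p[:,0]-585,p[:,1]+230)<60)]
    h=cv2.convexHull(q[:,:2].astype(np.float32))[:,0]
    print(" foot",circ(h),cv2.minEnclosingCircle(h),np.median(q[:,2]))
    q=p[(abs(p[:,2]-3)<2)&(np.hypot(p[:,0]-479,p[:,1]+92)<75)&(I["pixels"].reshape(-1,3).max(1)<60)]
    print(" pad",cv2.minEnclosingCircle(q[:,:2].astype(np.float32)))
    # brass drums top
    for c in((530,160),(530,240)): pass
    q=p[(p[:,2]>36)&(p[:,2]<46)&(p[:,0]<600)&(p[:,1]>100)&(p[:,1]<310)&(p[:,0]>450)]
    lab=cv2.kmeans(q[:,:2].astype(np.float32),2,None,(3,50,.1),5,0)[1].ravel()
    for i in(0,1):
        print(" brass",cv2.minEnclosingCircle(q[lab==i][:,:2].astype(np.float32)),np.median(q[lab==i][:,2]),len(q[lab==i]))
    q=p[(p[:,2]>112)&(p[:,2]<142)&(np.hypot(p[:,0]-570,p[:,1]+232)<45)]
    heads.append(q)
    # plane ransac
    rng=np.random.default_rng(0);best=None
    for _ in range(2000):
        a=q[rng.choice(len(q),3,False)];nn=np.cross(a[1]-a[0],a[2]-a[0]);L=np.linalg.norm(nn)
        if L<100:continue
        nn/=L*np.sign(nn[2]);
        m=abs((q-a[0])@nn)<1.2
        if best is None or m.sum()>best.sum():best=m
    b=q[best];c=b.mean(0);nn=np.linalg.svd(b-c)[2][2];nn*=np.sign(nn[2])
    ex=np.cross([0,1,0],nn);ex/=np.linalg.norm(ex);ey=np.cross(nn,ex)
    uv=np.c_[(b-c)@ex,(b-c)@ey].astype(np.float32);(cc,r)=cv2.minEnclosingCircle(uv)
    print(" lens plane n",nn,"tilt",np.arccos(nn[2]),"az",np.degrees(np.arctan2(nn[1],nn[0])),best.sum(),len(q),"centroid",c,"mec",c+cc[0]*ex+cc[1]*ey,r)
E
python3 m.py
```

```text
top cover top circle (array([606.09, 220.87]), np.float64(40.73391735696773)) ((606.4472045898438, 220.4805908203125), 41.60932922363281) 58.676049333242304
 knob top [605.77 220.86  86.86] ((605.9451293945312, 220.8438720703125), 8.528531074523926) 87.07760499345113
 foot (array([ 584.59, -241.41]), np.float64(44.37995134397439)) ((584.7765502929688, -241.76596069335938), 45.22148513793945) 12.913479388107135
 pad ((478.55224609375, -92.54427337646484), 64.19430541992188)
 brass ((521.3176879882812, 246.52706909179688), 53.3738899230957) 39.674164094835305 581
 brass ((545.211669921875, 160.6167755126953), 57.59014129638672) 39.82828933136011 592
 lens plane n [-0.35  0.06  0.93] tilt 0.3667967547773721 az 169.91405340940912 285 540 centroid [ 564.74 -236.37  129.68] mec [ 564.47 -235.95  129.55] 23.786413192749023
scene cover top circle (array([604.59, 222.22]), np.float64(40.91505749525465)) ((604.5958251953125, 222.02871704101562), 42.098854064941406) 58.75813541778467
 knob top [605.24 222.6   86.36] ((604.8538208007812, 222.21839904785156), 8.878655433654785) 86.34521755662024
 foot (array([ 583.78, -239.22]), np.float64(44.76243161168525)) ((583.3843994140625, -238.60890197753906), 46.05806350708008) 12.917814697323934
 pad ((478.8690490722656, -91.21849822998047), 63.54398727416992)
 brass ((517.53759765625, 147.68893432617188), 28.957712173461914) 39.68593650755281 366
 brass ((534.218505859375, 259.26275634765625), 64.53692626953125) 39.78381889321986 444
 lens plane n [-0.36  0.08  0.93] tilt 0.380344527486119 az 167.18417968500148 109 249 centroid [ 563.98 -234.27  129.42] mec [ 562.51 -234.49  128.87] 23.943387985229492
```

View pics/t_cam.png

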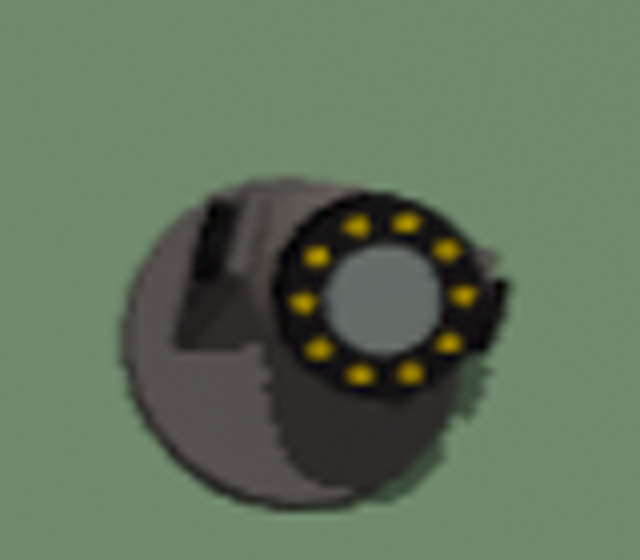

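View pics/s_cam.png

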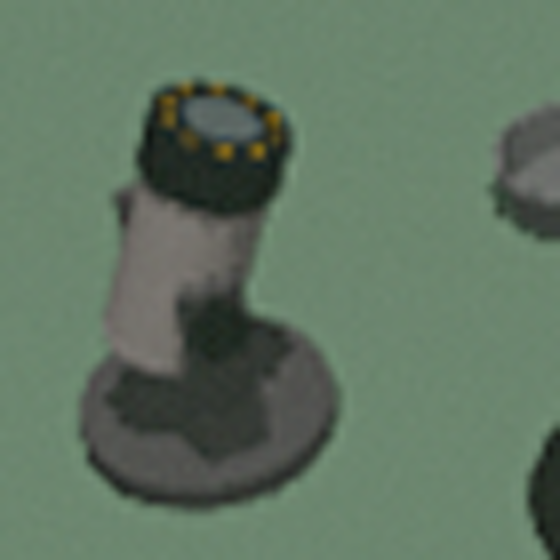

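View pics/t_car.png

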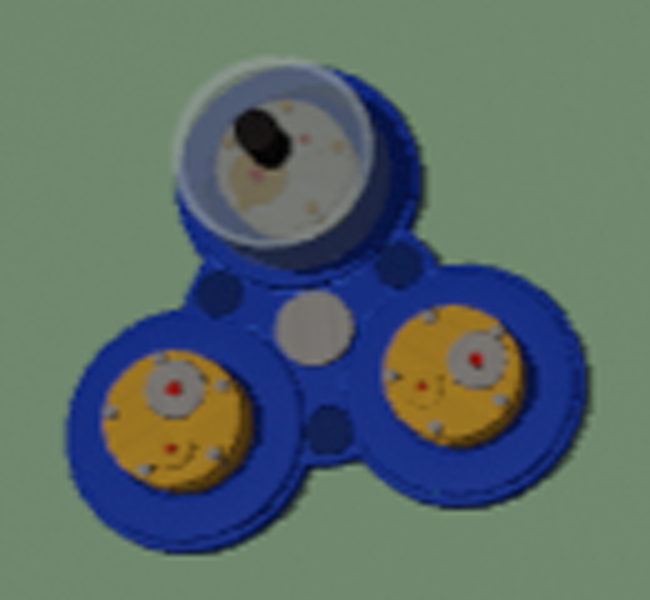

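The cover axis is at about (605.3, 221.5) with the knob spanning z 58–86. The pad is at (478.8, -92), the camera foot at (584, -240) and the lens at about (563.3, -235.7, 128.5), tilted 0.365 rad at azimuth 167.5°. The crops agree: the lens faces up and leans away from the tin side, and the nickel is under the cover. Now I'll work out the first move.

```bash
cat > go.py <<'E'
import sys,numpy as np
from scipy.spatial.transform import Rotation as R
from cell import sensors
np.set_printoptions(precision=3,suppress=True)
# usage go.py x y z yawdeg [nx ny nz]  : tool z = -n
a=list(map(float,sys.argv[1:]))
s=sensors.read_state();p=np.array(s["eef_pos"]);R0=R.from_euler("xyz",s["tool_rot"])
n=np.array(a[4:7]) if len(a)>4 else np.array([0,0,1.]);n/=np.linalg.norm(n)
Rd=R.from_euler("xyz",[np.pi,0,np.radians(a[3])])
ax=np.cross([0,0,1],n);l=np.linalg.norm(ax)
Rt=(R.from_rotvec(ax/l*np.arctan2(l,n[2])) if l>1e-9 else R.identity())*Rd
print("t",s["clock"],"pos",p,"rot",s["tool_rot"],"F",s["force"],"w",s["width"],"q",s["qpos"])
print("shift",R0.inv().apply(np.array(a[:3])-p),"turn",(R0.inv()*Rt).as_rotvec(degrees=True))
E
python3 go.py 605.3 221.5 160 20
```

```text
t 0.1 pos [ 149.873 -631.93   230.487] rot [ 3.142  0.002 -1.338] F [-0.699 -0.307 -0.051] w 85.6034982562105 q [ 1.272  0.629  0.038  1.518 -0.027  0.996 -0.02 ]
shift [-725.199 -640.056   71.692] turn [ -0.08    0.073 -96.66 ]
```

>>> {"api": "arm_command", "payload": {
  "rows": [
    [[-725, -640, 40, 0, 0, -96.7], [-725, -640, 40, 0, 0, -96.7], [-725, -640, 40, 0, 0, -96.7], [-725, -640, 40, 0, 0, -96.7], [-725, -640, 40, 0, 0, -96.7], [-725, -640, 40, 0, 0, -96.7], [-725, -640, 40, 0, 0, -96.7], [-725, -640, 40, 0, 0, -96.7], [-725, -640, 40, 0, 0, -96.7], [-725, -640, 40, 0, 0, -96.7], [-725, -640, 40, 0, 0, -96.7], [-725, -640, 40, 0, 0, -96.7], [-725, -640, 40, 0, 0, -96.7], [-725, -640, 40, 0, 0, -96.7], [-725, -640, 40, 0, 0, -96.7], [-725, -640, 40, 0, 0, -96.7], [-725, -640, 40, 0, 0, -96.7], [-725, -640, 40, 0, 0, -96.7], [-725, -640, 40, 0, 0, -96.7], [-725, -640, 40, 0, 0, -96.7]]
  ],
  "claw": 1
}}

```text
clock: 1.77
eef_pos: [542.5, 103.8, 196.5]
tool_rot: [3.141, 0.001, 0.35]
force: [0.8, -0.5, -0.0]
width: 85.3
```

```bash
python3 go.py 605.3 221.5 160 20
```

```text
t 1.7667 pos [542.516 103.818 196.479] rot [3.141 0.001 0.35 ] F [ 0.829 -0.468 -0.033] w 85.26148564946654 q [ 0.054  0.564 -0.446  1.822  0.318  0.828 -0.2  ]
shift [ 99.339 -89.049  36.382] turn [0.013 0.045 0.041]
```

>>> {"api": "arm_command", "payload": {
  "rows": [
    [[50, -45, 18, 0, 0, 0], [90, -80, 33, 0, 0, 0], [95, -86, 36, 0, 0, 0], [95, -86, 36, 0, 0, 0], [95, -86, 36, 0, 0, 0], [95, -86, 36, 0, 0, 0], [95, -86, 36, 0, 0, 0]]
  ]
}}

```text
clock: 2.35
eef_pos: [601.6, 213.2, 160.8]
tool_rot: [3.14, 0.001, 0.348]
force: [0.1, 0.1, -0.3]
width: 85.2
```

```bash
python3 go.py 605.3 221.5 63 20
```

```text
t 2.35 pos [601.633 213.203 160.795] rot [3.14  0.001 0.348] F [ 0.09   0.121 -0.304] w 85.2213418167009 q [-0.143  0.718 -0.41   1.612  0.348  0.886 -0.337]
shift [ 6.405 -6.704 97.776] turn [ 0.091  0.075 -0.052]
```

>>> {"api": "arm_command", "payload": {
  "rows": [
    [[6.4, -6.7, 20, 0, 0, 0], [6.4, -6.7, 40, 0, 0, 0], [6.4, -6.7, 60, 0, 0, 0], [6.4, -6.7, 75, 0, 0, 0], [6.4, -6.7, 85, 0, 0, 0], [6.4, -6.7, 92, 0, 0, 0], [6.4, -6.7, 97, 0, 0, 0], [6.4, -6.7, 97, 0, 0, 0], [6.4, -6.7, 97, 0, 0, 0]]
  ]
}}

```text
clock: 3.1
eef_pos: [606.1, 223.7, 64.5]
tool_rot: [3.142, -0.001, 0.349]
force: [0.8, -0.1, 1.1]
width: 85.4
```

```bash
python3 go.py 605.3 221.5 63 20; python3 - <<'E'
from cell import get_image
import cv2,numpy as np
a=get_image("scene")["pixels"][220:340,320:450,::-1];b=get_image("top")["pixels"][110:240,140:280,::-1]
r=lambda x:cv2.resize(x,(390,360),interpolation=cv2.INTER_CUBIC)
cv2.imwrite("pics/g1.png",np.hstack([r(a),r(b)]))
E
```

```text
t 3.1 pos [606.07  223.703  64.527] rot [ 3.142 -0.001  0.349] F [ 0.756 -0.077  1.129] w 85.41870997808181 q [-0.188  0.848 -0.357  1.649  0.41   0.719 -0.397]
shift [-1.478  1.806  1.526] turn [ 0.002 -0.053  0.012]
```

View pics/g1.png

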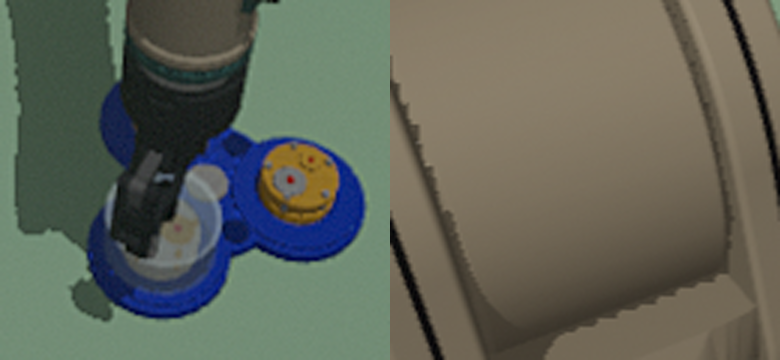

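The gripper is open around the knob, with the outer finger at left-crop (140,200), above the cover top. The top view is blocked by the arm. I'll make a small sideways correction and close.

>>> {"api": "arm_command", "payload": {
  "rows": [
    [[-1.2, 1.8, 1, 0, 0, 0], [-1.2, 1.8, 1, 0, 0, 0], [-1.2, 1.8, 1, 0, 0, 0], [-1.2, 1.8, 1, 0, 0, 0], [-1.2, 1.8, 1, 0, 0, 0], [-1.2, 1.8, 1, 0, 0, 0], [-1.2, 1.8, 1, 0, 0, 0], [-1.2, 1.8, 1, 0, 0, 0], [-1.2, 1.8, 1, 0, 0, 0], [-1.2, 1.8, 1, 0, 0, 0], [-1.2, 1.8, 1, 0, 0, 0], [-1.2, 1.8, 1, 0, 0, 0]]
  ],
  "claw": -1
}}

```text
clock: 4.2
eef_pos: [605.3, 221.9, 63.1]
tool_rot: [-3.142, -0.0, 0.35]
force: [-0.8, -0.1, 2.2]
width: 16.1
```

```bash
python3 go.py 605.3 221.5 160 20
```

```text
t 4.2 pos [605.303 221.893  63.076] rot [-3.142 -0.     0.35 ] F [-0.824 -0.066  2.214] w 16.148337699541337 q [-0.186  0.849 -0.356  1.653  0.411  0.714 -0.396]
shift [ -0.093   0.36  -96.924] turn [-0.005 -0.026  0.038]
```

>>> {"api": "arm_command", "payload": {
  "rows": [
    [[0, 0, -5, 0, 0, 0], [0, 0, -15, 0, 0, 0], [0, 0, -30, 0, 0, 0], [0, 0, -50, 0, 0, 0], [0, 0, -70, 0, 0, 0], [0, 0, -85, 0, 0, 0], [0, 0, -95, 0, 0, 0], [0, 0, -100, 0, 0, 0], [0, 0, -100, 0, 0, 0], [0, 0, -100, 0, 0, 0]]
  ]
}}

```text
clock: 5.03
eef_pos: [604.8, 221.4, 162.5]
tool_rot: [3.141, 0.001, 0.35]
force: [-0.1, -0.1, -0.8]
width: 15.7
```

```bash
python3 go.py 478.8 -92 160 -11; python3 - <<'E'
from cell import get_image
import cv2,numpy as np
a=get_image("scene")["pixels"][200:340,320:470,::-1]
cv2.imwrite("pics/g2.png",cv2.resize(a,None,fx=4,fy=4,interpolation=cv2.INTER_CUBIC))
E
```

```text
t 5.0333 pos [604.775 221.42  162.455] rot [3.141 0.001 0.35 ] F [-0.058 -0.059 -0.838] w 15.687452079508914 q [-0.153  0.724 -0.412  1.594  0.347  0.898 -0.342]
shift [-225.707  251.311    2.703] turn [ 0.025  0.046 31.031]
```

View pics/g2.png

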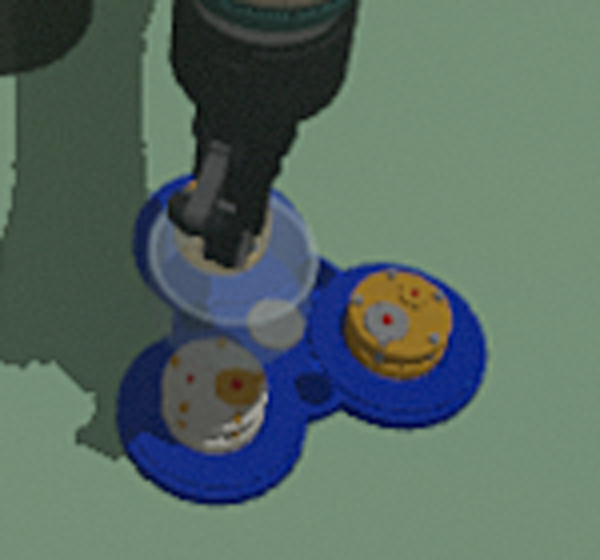

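The cover is lifted, hanging upright at crop (232,240), and the nickel is exposed in its pocket at crop (215,395). Next I'll carry the cover to the pad.

>>> {"api": "arm_command", "payload": {
  "rows": [
    [[-5, 6, 1, 0, 0, 1], [-18, 20, 1, 0, 0, 3], [-38, 42, 2, 0, 0, 5], [-62, 68, 2, 0, 0, 8], [-86, 96, 2, 0, 0, 12], [-112, 124, 2, 0, 0, 15], [-138, 153, 2, 0, 0, 19], [-162, 181, 2, 0, 0, 23], [-185, 206, 2, 0, 0, 26], [-205, 228, 2, 0, 0, 29], [-218, 243, 2, 0, 0, 30], [-224, 250, 2, 0, 0, 31], [-225.7, 251.3, 2, 0, 0, 31], [-225.7, 251.3, 2, 0, 0, 31], [-225.7, 251.3, 2, 0, 0, 31], [-225.7, 251.3, 2, 0, 0, 31]]
  ]
}}

```text
clock: 6.42
eef_pos: [480.0, -89.8, 160.9]
tool_rot: [-3.14, -0.0, -0.188]
force: [-0.2, -0.7, -1.1]
width: 16.0
```

```bash
python3 go.py 478.8 -92 51 -11; python3 - <<'E'
from cell import get_image
import cv2,numpy as np
a=get_image("scene")["pixels"][120:260,230:430,::-1]
cv2.imwrite("pics/g3.png",cv2.resize(a,None,fx=4,fy=4,interpolation=cv2.INTER_CUBIC))
E
```

```text
t 6.4167 pos [479.957 -89.834 160.87 ] rot [-3.14  -0.    -0.188] F [-0.176 -0.721 -1.1  ] w 16.013144993371682 q [ 0.336  0.518 -0.297  2.027  0.247  0.629 -0.314]
shift [ -0.781   2.468 109.867] turn [-0.065 -0.026  0.207]
```

View pics/g3.png

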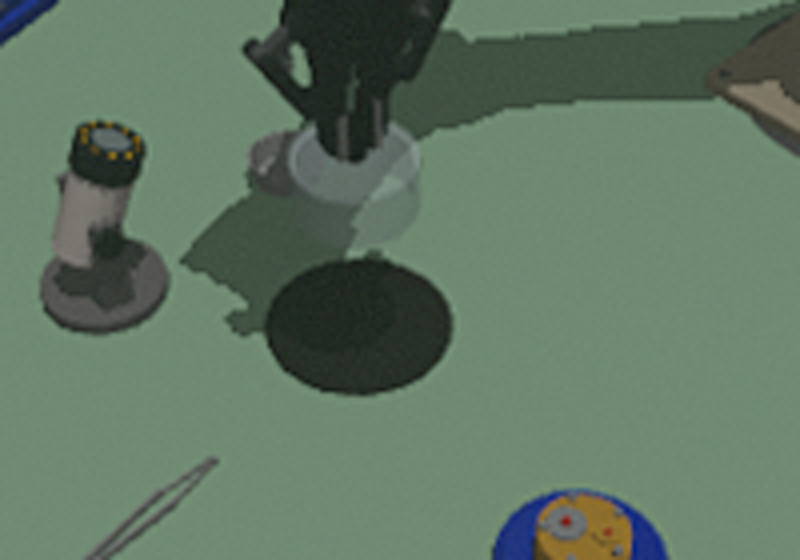

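The cover is held level above the pad, with its rim at crop (355,200). The pad is at crop (360,325), and the tin and camera are clear. Lowering now.

>>> {"api": "arm_command", "payload": {
  "rows": [
    [[-0.8, 2.4, 8, 0, 0, 0], [-0.8, 2.4, 24, 0, 0, 0], [-0.8, 2.4, 44, 0, 0, 0], [-0.8, 2.4, 64, 0, 0, 0], [-0.8, 2.4, 82, 0, 0, 0], [-0.8, 2.4, 94, 0, 0, 0], [-0.8, 2.4, 101, 0, 0, 0], [-0.8, 2.4, 104, 0, 0, 0], [-0.8, 2.4, 106, 0, 0, 0], [-0.8, 2.4, 107, 0, 0, 0], [-0.8, 2.4, 107, 0, 0, 0], [-0.8, 2.4, 107, 0, 0, 0]]
  ]
}}

```text
clock: 7.47
eef_pos: [478.4, -94.0, 54.4]
tool_rot: [-3.142, -0.001, -0.191]
force: [-0.1, -0.0, -1.0]
width: 16.0
```

```bash
python3 go.py 478.8 -92 50 -11
```

```text
t 7.4667 pos [478.405 -93.957  54.443] rot [-3.142 -0.001 -0.191] F [-0.143 -0.05  -0.974] w 16.017519310066067 q [ 0.263  0.702 -0.187  2.101  0.344  0.365 -0.394]
shift [ 0.01  -1.996  4.443] turn [-0.004 -0.069  0.033]
```

>>> {"api": "arm_command", "payload": {
  "rows": [
    [[0, -1, 1, 0, 0, 0], [0, -1.5, 2, 0, 0, 0], [0, -1.5, 3, 0, 0, 0], [0, -1.5, 3.7, 0, 0, 0], [0, -1.5, 4.2, 0, 0, 0], [0, -1.5, 4.2, 0, 0, 0], [0, -1.5, 4.2, 0, 0, 0]]
  ]
}}

```text
clock: 8.05
eef_pos: [478.3, -92.4, 50.0]
tool_rot: [3.142, -0.0, -0.191]
force: [-0.2, 0.2, 5.2]
width: 15.5
```

```bash
python3 go.py 478.8 -92 50 -11
```

```text
t 8.05 pos [478.285 -92.376  49.978] rot [ 3.142 -0.    -0.191] F [-0.165  0.181  5.188] w 15.539671393729433 q [ 0.256  0.711 -0.182  2.103  0.346  0.355 -0.4  ]
shift [ 0.434 -0.467 -0.022] turn [ 0.004 -0.012  0.038]
```

>>> {"api": "arm_command", "payload": {
  "rows": [
    [[0, 0, -0.5, 0, 0, 0], [0, 0, -0.5, 0, 0, 0], [0, 0, -0.5, 0, 0, 0], [0, 0, -0.5, 0, 0, 0], [0, 0, -0.5, 0, 0, 0], [0, 0, -0.5, 0, 0, 0], [0, 0, -0.5, 0, 0, 0], [0, 0, -0.5, 0, 0, 0], [0, 0, -0.5, 0, 0, 0], [0, 0, -0.5, 0, 0, 0]]
  ],
  "claw": 1
}}

```text
clock: 8.88
eef_pos: [478.2, -92.4, 50.2]
tool_rot: [3.142, 0.0, -0.191]
force: [-0.2, 0.5, 0.4]
width: 85.2
```

>>> {"api": "arm_command", "payload": {
  "rows": [
    [[0, 0, -10, 0, 0, 0], [0, 0, -30, 0, 0, 0], [0, 0, -55, 0, 0, 0], [0, 0, -80, 0, 0, 0], [0, 0, -100, 0, 0, 0], [0, 0, -110, 0, 0, 0], [0, 0, -110, 0, 0, 0], [0, 0, -110, 0, 0, 0]]
  ]
}}

```text
clock: 9.55
eef_pos: [478.2, -92.6, 160.4]
tool_rot: [3.141, -0.001, -0.192]
force: [0.0, -0.2, -0.2]
width: 85.1
```

```bash
python3 go.py 606 221.5 110 20; python3 - <<'E'
from cell import get_image
import cv2,numpy as np
from h import *
I=get_image("scene");a=I["pixels"][120:260,230:430,::-1]
cv2.imwrite("pics/g4.png",cv2.resize(a,None,fx=4,fy=4,interpolation=cv2.INTER_CUBIC))
p=cloud(I).reshape(-1,3)
q=p[(abs(p[:,2]-45)<3)&(np.hypot(p[:,0]-479,p[:,1]+92)<60)]
print("cover top",cv2.minEnclosingCircle(q[:,:2].astype(np.float32)),len(q),np.median(q[:,2]))
q=p[(p[:,2]>38)&(p[:,2]<48)&(np.hypot(p[:,0]-606,p[:,1]-222)<40)]
print("nickel",cv2.minEnclosingCircle(q[:,:2].astype(np.float32)),len(q),np.median(q[:,2]))
h=cv2.convexHull(q[:,:2].astype(np.float32))[:,0];print(circ(h))
E
```

```text
t 9.55 pos [478.196 -92.618 160.38 ] rot [ 3.141 -0.001 -0.192] F [ 0.044 -0.172 -0.18 ] w 85.11001503564476 q [ 0.344  0.518 -0.3    2.031  0.253  0.627 -0.317]
shift [  65.598 -332.72    50.367] turn [  0.022  -0.038 -30.98 ]
cover top ((477.9100646972656, -90.94319915771484), 42.927188873291016) 433 45.86813061793748
nickel ((604.6729736328125, 222.34518432617188), 28.071020126342773) 383 40.06486796393892
(array([605.08025893, 222.55373664]), np.float64(27.19909192041824))
```

View pics/g4.png

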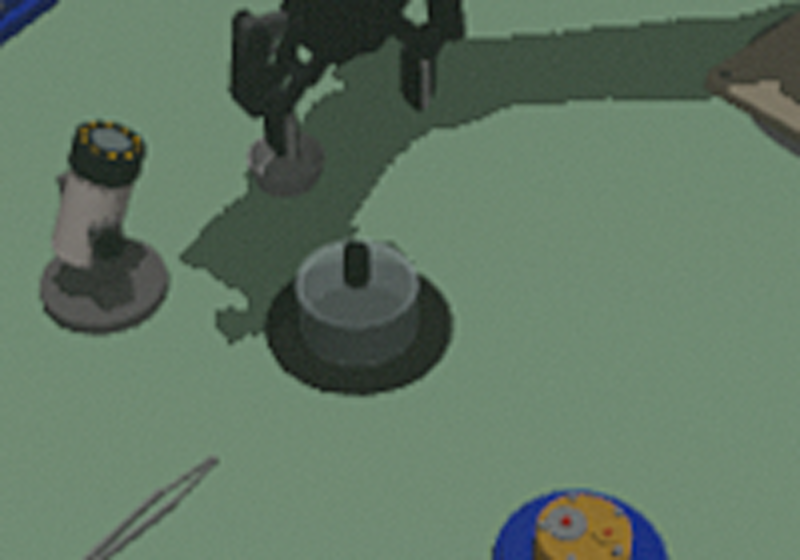

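The cover stands upright on the pad, with its knob at crop (357,265), and is within about 2 mm of the pad centre. Next, the nickel at (605.3, 221.8).

>>> {"api": "arm_command", "payload": {
  "rows": [
    [[6, -33, 2, 0, 0, -3], [13, -66, 5, 0, 0, -6], [20, -100, 10, 0, 0, -9], [26, -133, 16, 0, 0, -12], [33, -166, 23, 0, 0, -16], [39, -200, 30, 0, 0, -19], [46, -233, 36, 0, 0, -22], [52, -266, 42, 0, 0, -25], [58, -295, 46, 0, 0, -28], [62, -318, 50, 0, 0, -30], [65, -332, 50, 0, 0, -31], [65, -332, 50, 0, 0, -31], [65, -332, 50, 0, 0, -31], [65, -332, 50, 0, 0, -31]]
  ]
}}

```text
clock: 10.77
eef_pos: [604.2, 219.3, 108.8]
tool_rot: [3.14, 0.003, 0.349]
force: [-1.1, -0.2, -0.5]
width: 85.5
```

```bash
python3 go.py 605.3 221.8 20 20
```

```text
t 10.7667 pos [604.242 219.267 108.815] rot [3.14  0.003 0.349] F [-1.075 -0.235 -0.45 ] w 85.49299494434477 q [-0.166  0.789 -0.387  1.633  0.384  0.8   -0.373]
shift [ 2.139 -2.149 88.806] turn [ 0.083  0.18  -0.028]
```

>>> {"api": "arm_command", "payload": {
  "rows": [
    [[2, -2, 8, 0, 0, 0], [2, -2.1, 25, 0, 0, 0], [2.1, -2.1, 45, 0, 0, 0], [2.1, -2.1, 62, 0, 0, 0], [2.1, -2.1, 75, 0, 0, 0], [2.1, -2.1, 84, 0, 0, 0], [2.1, -2.1, 88, 0, 0, 0], [2.1, -2.1, 88, 0, 0, 0], [2.1, -2.1, 88, 0, 0, 0]]
  ]
}}

```text
clock: 11.52
eef_pos: [606.9, 224.0, 22.6]
tool_rot: [-3.142, -0.001, 0.349]
force: [-0.0, 0.8, 0.5]
width: 85.4
```

```bash
python3 go.py 605.3 221.8 16 20
```

```text
t 11.5167 pos [606.855 223.969  22.612] rot [-3.142 -0.001  0.349] F [-0.     0.814  0.52 ] w 85.44861481485131 q [-0.202  0.907 -0.334  1.658  0.44   0.651 -0.421]
shift [-2.209  1.506  6.61 ] turn [-0.005 -0.048  0.023]
```

>>> {"api": "arm_command", "payload": {
  "rows": [
    [[-2, 1.5, 2, 0, 0, 0], [-2, 1.5, 4, 0, 0, 0], [-2, 1.5, 6, 0, 0, 0], [-2, 1.5, 6, 0, 0, 0], [-2, 1.5, 6, 0, 0, 0]]
  ]
}}

```text
clock: 11.93
eef_pos: [605.1, 221.8, 16.3]
tool_rot: [3.142, -0.0, 0.35]
force: [0.0, 0.5, 0.6]
width: 85.4
```

```bash
python3 go.py 605.3 221.8 16 20;  python3 - <<'E'
from cell import get_image
import cv2,numpy as np
a=get_image("scene")["pixels"][220:340,320:450,::-1]
cv2.imwrite("pics/g5.png",cv2.resize(a,None,fx=5,fy=5,interpolation=cv2.INTER_CUBIC)[:600])
E
```

```text
t 11.9333 pos [605.142 221.774  16.266] rot [ 3.142 -0.     0.35 ] F [0.021 0.496 0.583] w 85.37663312758568 q [-0.202  0.914 -0.329  1.666  0.445  0.637 -0.424]
shift [0.158 0.029 0.266] turn [ 0.002 -0.008  0.036]
```

View pics/g5.png

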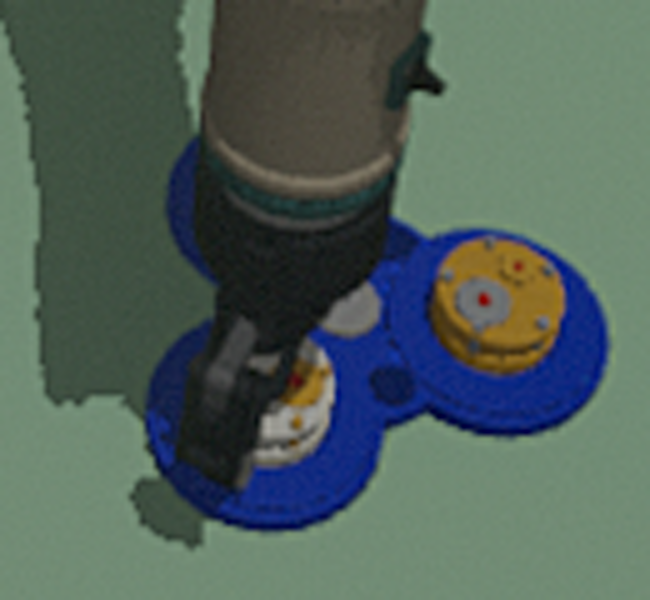

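The open fingers straddle the nickel, seen between them at crop (300,410), and they're clear of the brass at (500,300). Closing now.

>>> {"api": "arm_command", "payload": {
  "rows": [
    [[0, 0, 0, 0, 0, 0], [0, 0, 0, 0, 0, 0], [0, 0, 0, 0, 0, 0], [0, 0, 0, 0, 0, 0], [0, 0, 0, 0, 0, 0], [0, 0, 0, 0, 0, 0], [0, 0, 0, 0, 0, 0], [0, 0, 0, 0, 0, 0], [0, 0, 0, 0, 0, 0], [0, 0, 0, 0, 0, 0]]
  ],
  "claw": -1
}}

```text
clock: 12.82
eef_pos: [605.5, 222.0, 16.8]
tool_rot: [-3.142, -0.001, 0.35]
force: [-0.9, -0.4, 5.3]
width: 54.4
```

```bash
python3 go.py 605.3 221.8 200 20
```

```text
t 12.8167 pos [605.461 222.002  16.772] rot [-3.142 -0.001  0.35 ] F [-0.861 -0.435  5.291] w 54.35721746319175 q [-0.202  0.913 -0.329  1.665  0.445  0.637 -0.424]
shift [  -0.054    0.125 -183.228] turn [-0.003 -0.052  0.034]
```

>>> {"api": "arm_command", "payload": {
  "rows": [
    [[0, 0, -4, 0, 0, 0], [0, 0, -12, 0, 0, 0], [0, 0, -25, 0, 0, 0], [0, 0, -45, 0, 0, 0], [0, 0, -70, 0, 0, 0], [0, 0, -100, 0, 0, 0], [0, 0, -130, 0, 0, 0], [0, 0, -160, 0, 0, 0], [0, 0, -185, 0, 0, 0], [0, 0, -205, 0, 0, 0], [0, 0, -215, 0, 0, 0], [0, 0, -220, 0, 0, 0], [0, 0, -220, 0, 0, 0], [0, 0, -220, 0, 0, 0], [0, 0, -220, 0, 0, 0]]
  ]
}}

```text
clock: 14.07
eef_pos: [604.2, 221.2, 234.5]
tool_rot: [3.141, 0.003, 0.35]
force: [-0.0, 1.0, -2.0]
width: 54.3
```

```bash
python3 go.py 533 -229 245 -18;  python3 - <<'E'
from cell import get_image
import cv2,numpy as np
from h import *
I=get_image("scene");np.savez("s_l.npz",**I);a=I["pixels"][150:340,300:450,::-1]
cv2.imwrite("pics/g6.png",cv2.resize(a,None,fx=3,fy=3,interpolation=cv2.INTER_CUBIC)[:600])
E
```

```text
t 14.0667 pos [604.219 221.223 234.546] rot [3.141 0.003 0.35 ] F [-0.019  1.037 -1.961] w 54.32178044214083 q [-0.134  0.649 -0.447  1.521  0.307  1.045 -0.308]
shift [-221.237  398.55    -9.705] turn [ 0.069  0.161 38.043]
```

View pics/g6.png

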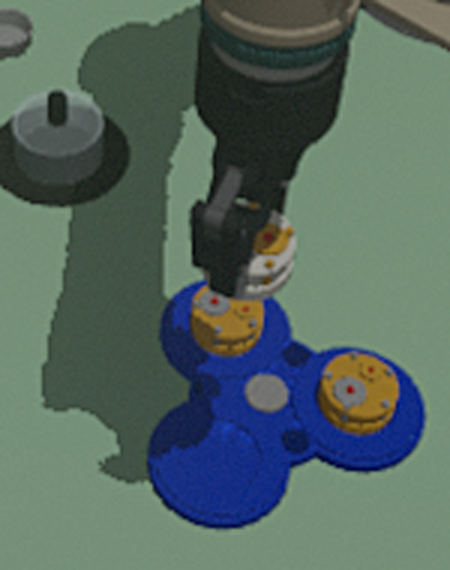

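The nickel is lifted and held level at crop (270,255). Both brass movements are still in their pockets, and the nickel pocket is empty. Next I'll go to a tilted standoff 115 mm from the lens.

```bash
cd .;python3 go.py 521.5 -226.4 240 -18 -.3486 .0773 .934
```

```text
t 14.1167 pos [604.255 221.29  234.528] rot [3.141 0.003 0.35 ] F [-0.616  0.301 -1.637] w 54.012348511783664 q [-0.135  0.649 -0.447  1.521  0.307  1.045 -0.308]
shift [-231.21   392.204   -4.719] turn [-4.919 20.881 37.628]
```

>>> {"api": "arm_command", "payload": {
  "rows": [
    [[-4, 7, -6, -0.1, 0.3, 0.6], [-13, 22, -10, -0.3, 1.2, 2], [-26, 44, -14, -0.6, 2.3, 4], [-42, 71, -18, -0.9, 3.8, 6.8], [-60, 101, -20, -1.3, 5.4, 9.7], [-78, 132, -20, -1.7, 7, 12.7], [-97, 164, -20, -2.1, 8.7, 15.8], [-116, 196, -20, -2.5, 10.4, 18.8], [-135, 229, -20, -2.9, 12.2, 22], [-154, 261, -20, -3.3, 13.9, 25], [-172, 292, -20, -3.7, 15.6, 28], [-189, 321, -18, -4, 17.1, 30.8], [-204, 346, -15, -4.3, 18.4, 33.2], [-216, 367, -12, -4.6, 19.5, 35.2], [-225, 382, -8, -4.8, 20.3, 36.7], [-230, 390, -5, -4.9, 20.8, 37.4], [-231, 392, -5, -4.9, 20.9, 37.6], [-231, 392, -5, -4.9, 20.9, 37.6], [-231, 392, -5, -4.9, 20.9, 37.6]]
  ]
}}

```text
clock: 15.7
eef_pos: [523.0, -224.4, 241.4]
tool_rot: [-3.102, -0.366, -0.32]
force: [0.5, -0.5, -0.7]
width: 54.4
```

```bash
cd .;python3 go.py 521.5 -226.4 240 -18 -.3486 .0773 .934; python3 - <<'E'
from cell import get_image
import cv2,numpy as np
from h import *
I=get_image("scene");np.savez("s_l.npz",**I);a=I["pixels"][60:220,180:360,::-1]
J=get_image("top");np.savez("t_l.npz",**J);b=J["pixels"][110:270,350:530,::-1]
cv2.imwrite("pics/g7.png",cv2.resize(np.hstack([a,b]),None,fx=2.2,fy=2.2,interpolation=cv2.INTER_CUBIC))
E
```

```text
t 15.7 pos [ 522.981 -224.385  241.428] rot [-3.102 -0.366 -0.32 ] F [ 0.513 -0.543 -0.663] w 54.41474474167321 q [ 0.636  0.375 -0.318  2.069  0.176  0.354 -0.107]
shift [-1.233  2.419  0.961] turn [-0.204 -0.153  0.08 ]
```

View pics/g7.png

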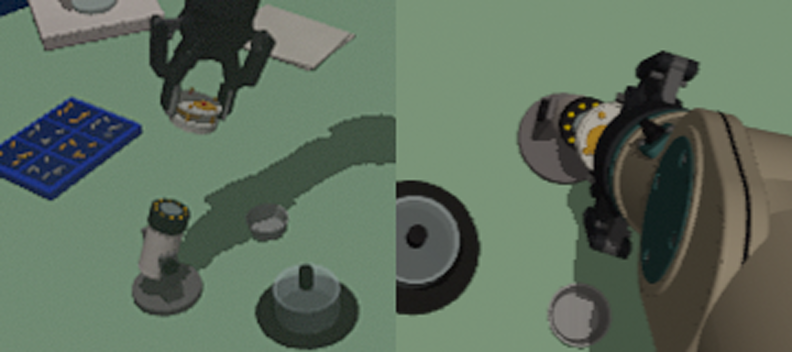

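The drum is held tilted above the lens (left view: drum at (198,112), lens at (170,210)), and the cover is upright on the pad. I'll check the drum's actual pose from depth.

```bash
python3 - <<'E'
import numpy as np,cv2
from h import *
from scipy.optimize import least_squares
np.set_printoptions(precision=3,suppress=True)
S=dict(np.load("s_l.npz"));T=dict(np.load("t_l.npz"))
n0=np.array([-.3486,.0773,.934]);n0/=np.linalg.norm(n0)
tcp=np.array([522.98,-224.39,241.43]);c0=tcp+10*n0-0
for nm,I in(("scene",S),("top",T)):
    p=cloud(I).reshape(-1,3);px=I["pixels"].reshape(-1,3).astype(int)
    d=p-c0;m=(np.linalg.norm(d,axis=1)<45)&(px.min(1)>110)|(np.linalg.norm(d,axis=1)<45)&(px[:,0]>120)
    q=p[m];print(nm,len(q))
    h=(q-tcp)@n0;r=np.linalg.norm(q-tcp-np.outer(h,n0),axis=1)
    print(" h pct",np.percentile(h,[1,5,25,50,75,95,99])," r",np.percentile(r,[5,50,95,99]))
    t=q[h>np.percentile(h,95)-6]
    rng=np.random.default_rng(0);best=np.zeros(len(q),bool)
    for _ in range(2000):
        a=q[rng.choice(len(q),3,False)];nn=np.cross(a[1]-a[0],a[2]-a[0]);L=np.linalg.norm(nn)
        if L<80:continue
        nn/=L;nn*=np.sign(nn@n0)
        if nn@n0<.8:continue
        b=abs((q-a[0])@nn)<1.2
        if b.sum()>best.sum():best=b
    b=q[best];c=b.mean(0);nn=np.linalg.svd(b-c)[2][2];nn*=np.sign(nn@n0)
    print(" top plane n",nn,"ang to n0",np.degrees(np.arccos(nn@n0)),len(b),"h of plane",(c-tcp)@n0)
    side=q[(h<20)&(r>22)]
    ex=np.cross([0,1,0],n0);ex/=np.linalg.norm(ex);ey=np.cross(n0,ex)
    if len(side)>20:
        uv=np.c_[(side-tcp)@ex,(side-tcp)@ey]
        f=least_squares(lambda x:np.hypot(*(uv-x).T)-28,[0,0],loss="soft_l1");print(" axis offset",f.x,len(side),np.abs(f.fun).mean())
E
```

```text
scene 89
 h pct [-3.581  4.584  7.84  21.869 22.917 25.506 26.032]  r [12.737 24.879 29.562 30.279]
 top plane n [-0.346  0.118  0.931] ang to n0 2.36486868163583 38 h of plane 22.425599129039337
 axis offset [-1.142 -1.221] 31 1.2942885921891616
top 262
 h pct [ 2.207  5.768 20.573 22.19  23.664 25.76  27.771]  r [17.59  25.012 28.525 28.875]
 top plane n [-0.26   0.204  0.944] ang to n0 8.849237813876648 109 h of plane 22.86213761119607
 axis offset [ 0.908 -1.441] 56 0.7818717234265397
```

```bash
cd .;python3 go.py 533.7 -229.1 208 -18 -.3486 .0773 .934
```

```text
t 15.8 pos [ 523.243 -224.093  241.581] rot [-3.102 -0.367 -0.319] F [ 0.455  0.001 -1.957] w 54.07172924285432 q [ 0.635  0.375 -0.318  2.069  0.176  0.354 -0.107]
shift [-1.298  2.88  35.385] turn [-0.213 -0.174  0.121]
```

>>> {"api": "arm_command", "payload": {
  "rows": [
    [[0, 0.5, 3, 0, 0, 0], [-0.5, 1, 8, 0, 0, 0], [-1, 2, 15, 0, 0, 0], [-1.2, 2.8, 22, -0.1, 0, 0], [-1.2, 2.8, 28, -0.2, -0.1, 0], [-1.2, 2.8, 32, -0.2, -0.1, 0], [-1.2, 2.8, 34, -0.2, -0.1, 0], [-1.2, 2.8, 35, -0.2, -0.1, 0], [-1.2, 2.8, 35, -0.2, -0.1, 0], [-1.2, 2.8, 35, -0.2, -0.1, 0]]
  ]
}}

```text
clock: 16.63
eef_pos: [532.9, -230.6, 208.1]
tool_rot: [-3.106, -0.364, -0.321]
force: [0.1, 0.0, -2.0]
width: 54.1
```

```bash
cd .;python3 go.py 533.7 -229.1 208 -18 -.3486 .0773 .934; python3 - <<'E'
from cell import get_image
import cv2,numpy as np
I=get_image("scene");np.savez("s_f.npz",**I);a=I["pixels"][100:210,220:300,::-1]
J=get_image("top");np.savez("t_f.npz",**J);b=J["pixels"][130:240,390:470,::-1]
cv2.imwrite("pics/g8.png",cv2.resize(np.hstack([a,b]),None,fx=5,fy=5,interpolation=cv2.INTER_CUBIC))
E
```

```text
t 16.6333 pos [ 532.883 -230.646  208.143] rot [-3.106 -0.364 -0.321] F [ 0.082  0.041 -1.986] w 54.08495462031349 q [ 0.592  0.44  -0.266  2.079  0.218  0.279 -0.143]
shift [ 0.218 -1.715  0.297] turn [ 0.068 -0.062 -0.019]
```

View pics/g8.png

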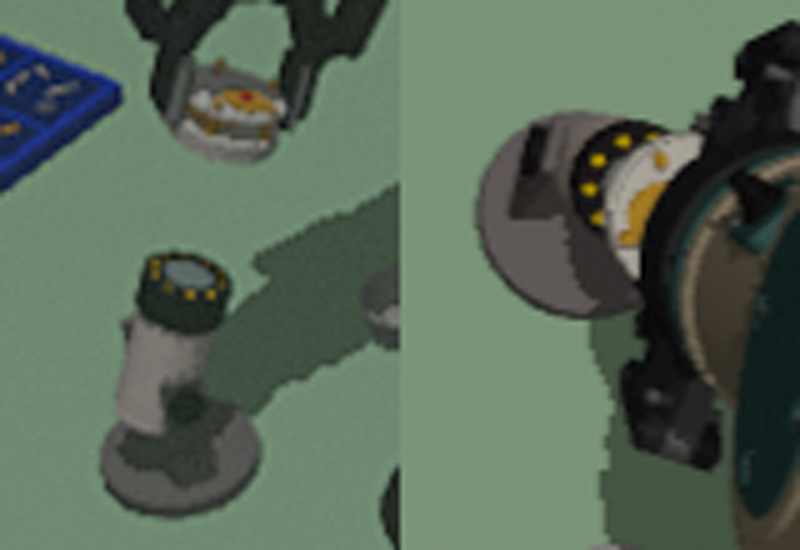

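The drum sits over the lens (left crop: drum at (230,120), lens at (187,273)). I'll overlay the predicted rims to check for tilt and slip in the grip.

```bash
cd .;python3 - <<'E'
import numpy as np,cv2
from h import *
from cell import sensors
from scipy.spatial.transform import Rotation as R
np.set_printoptions(precision=3,suppress=True)
s=sensors.read_state();Rt=R.from_euler("xyz",s["tool_rot"]).as_matrix();tcp=np.array(s["eef_pos"]);n=-Rt[:,2]
nl=np.array([-.3486,.0773,.934]);nl/=np.linalg.norm(nl);L=np.array([563.3,-235.7,128.5])
dial=tcp-4.8*n
d=dial-L;print("ang",np.degrees(np.arccos(n@nl)),"along",d@nl,"lat",np.linalg.norm(d-d@nl*nl))
th=np.linspace(0,2*np.pi,73);out=[]
for f,(u0,v0,u1,v1) in(("s_f",(220,100,300,210)),("t_f",(390,130,470,240))):
    I=dict(np.load(f+".npz"));k=5
    im=cv2.resize(I["pixels"][v0:v1,u0:u1,::-1],None,fx=k,fy=k,interpolation=cv2.INTER_CUBIC)
    def ring(c,ax1,ax2,r,col):
        X=c+r*(np.outer(np.cos(th),ax1)+np.outer(np.sin(th),ax2))
        cv2.polylines(im,[np.round((proj(I,X)-[u0,v0]+.5)*k).astype(int)],True,col,1)
    ring(dial,Rt[:,0],Rt[:,1],28,(255,0,255));ring(dial+30*n,Rt[:,0],Rt[:,1],28,(0,0,255))
    ex=np.cross([0,1,0],nl);ex/=np.linalg.norm(ex);ring(L,ex,np.cross(nl,ex),24,(255,255,0))
    out.append(im)
cv2.imwrite("pics/g9.png",np.hstack(out))
E
```

```text
ang 0.1048873908156823 along 80.73058934266972 lat 1.7719709557938579
```

View pics/g9.png

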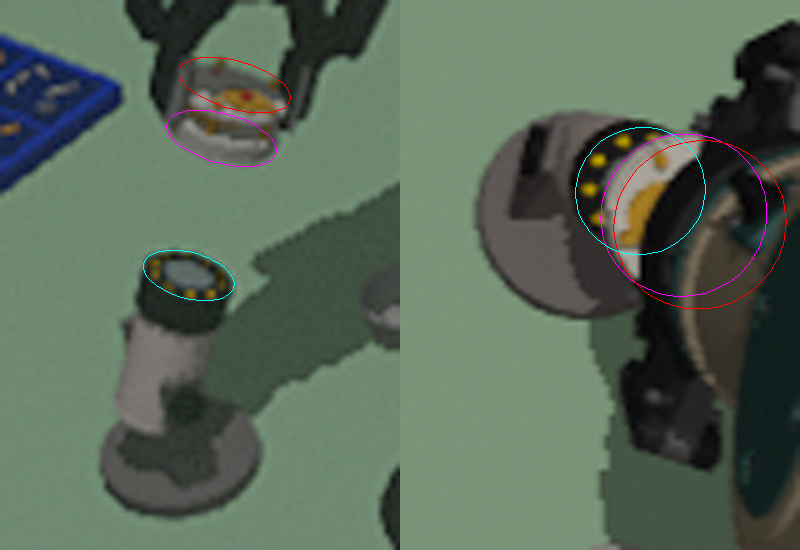

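The dial rim (magenta) and lens rim (cyan) predictions match the picture in both views. One more tilt check: fit the top face from all depth points inside the drum radius, not just the bright ones.

```bash
cd .;python3 - <<'E'
import numpy as np,cv2
from h import *
from cell import sensors
from scipy.optimize import least_squares
from scipy.spatial.transform import Rotation as R
np.set_printoptions(precision=2,suppress=True)
s=sensors.read_state();Rt=R.from_euler("xyz",s["tool_rot"]).as_matrix();tcp=np.array(s["eef_pos"])
A=[]
for f in("s_f","t_f"):
    p=cloud(dict(np.load(f+".npz"))).reshape(-1,3)
    l=(p-tcp)@Rt
    q=l[(np.hypot(l[:,0],l[:,1])<27)&(l[:,2]<-15)&(l[:,2]>-32)];
    for tag,qq in((f,q),):
        fun=lambda x:qq[:,2]-(x[0]+x[1]*qq[:,0]+x[2]*qq[:,1])
        r=least_squares(fun,[-25,0,0],loss="soft_l1",f_scale=1)
        print(tag,len(qq),"h",r.x[0],"slopes deg",np.degrees(r.x[1:]),"rms",np.std(r.fun),"extent",qq.min(0),qq.max(0))
    A.append(q)
    h,e=np.histogram(q[:,2],bins=np.arange(-32,-14,1));print(h)
for i in range(-24,28,8):
    print(i,[ (len(q[m]),np.round(np.percentile(q[m][:,2],20),1)) for q in A for m in [abs(q[:,1]-i)<4] if m.sum()>3])
E
```

```text
s_f 168 h -23.068875735557437 slopes deg [ 0.87 -0.54] rms 2.016286016660456 extent [-26.93 -26.35 -29.08] [ 23.69  25.98 -15.72]
[ 0  0  1  0  2 10 19 27 20 49 25  7  1  3  3  0  1]
t_f 170 h -21.50568143462954 slopes deg [-0.41  2.79] rms 1.8697788698857878 extent [-23.2  -26.74 -28.32] [ 25.36  -6.93 -18.49]
[ 0  0  0  1  2  5 12 14 31 31 39 24  8  3  0  0  0]
-24 [(27, np.float64(-24.4)), (68, np.float64(-23.8))]
-16 [(33, np.float64(-24.8)), (86, np.float64(-24.3))]
-8 [(26, np.float64(-24.9)), (16, np.float64(-23.0))]
0 [(25, np.float64(-23.9))]
8 [(33, np.float64(-25.5))]
16 [(16, np.float64(-25.1))]
24 [(8, np.float64(-25.6))]
```

The tilt relative to the tool is under 1° in the scene view, which covers the whole face. I'll hold a moment to settle, then check that it's at rest.

>>> {"api": "arm_command", "payload": {
  "rows": [
    [[0.2, -1.5, 0.3, 0, 0, 0], [0.2, -1.5, 0.3, 0, 0, 0], [0.2, -1.5, 0.3, 0, 0, 0], [0.2, -1.5, 0.3, 0, 0, 0], [0.2, -1.5, 0.3, 0, 0, 0], [0.2, -1.5, 0.3, 0, 0, 0], [0.2, -1.5, 0.3, 0, 0, 0], [0.2, -1.5, 0.3, 0, 0, 0]]
  ]
}}

```text
clock: 17.4
eef_pos: [533.5, -229.3, 207.9]
tool_rot: [-3.106, -0.364, -0.321]
force: [0.3, -0.9, -2.1]
width: 54.5
```

```bash
cd .;python3 go.py 533.7 -229.1 208 -18 -.3486 .0773 .934; python3 - <<'E'
from cell import get_image,order,sensors
import cv2,numpy as np
from h import *
I=get_image("scene");p=cloud(I).reshape(-1,3)
q=p[(abs(p[:,2]-45)<3)&(np.hypot(p[:,0]-479,p[:,1]+92)<50)]
print("cover",cv2.minEnclosingCircle(q[:,:2].astype(np.float32)),np.median(q[:,2]), abs(sensors.read_state()["qd"]).max())
print(order.finish_job())
E
```

```text
t 17.4 pos [ 533.528 -229.334  207.871] rot [-3.106 -0.364 -0.321] F [ 0.336 -0.943 -2.12 ] w 54.45537607078992 q [ 0.586  0.44  -0.264  2.08   0.218  0.278 -0.147]
shift [ 0.129 -0.28  -0.079] turn [ 0.07  -0.05  -0.026]
cover ((477.6037902832031, -92.18165588378906), 42.29492950439453) 45.60916303769886 0.0019511622544839088
the job is handed in; nothing more can be done
None
```

I stood the dust cover on the pad and let go of it. Then I lifted the nickel movement out of its pocket and handed the job in at about 17 s, still holding it in front of the inspection lens. `order.finish_job()` gives no verdict, so these are my own last checks:

- **Nickel movement:** by calculation the dial is about 80 mm from the lens and within about 2 mm of the line of sight. The tool axis is about 0.1° off my measured line of sight, and the arm was still.
- **Grip:** the drum showed no visible slip in the overlay pictures. The fingers read 54.5 mm on the 56 mm drum; they also read about 2 mm under size on the knob.
- **Cover:** it stands upright about 1–2 mm from the pad centre.
- **Other objects:** the brass movements stayed in their pockets. I saw no contact with the camera, tin or tweezers, but I did not re-measure any of these at the end.

**Checks that disagreed:** plane fits of the movement's top face gave different tilts. The final scene view gave within 1°, and the partly blocked top view gave about 3°. An earlier rough fit from the standoff pose gave 9° in the top view, above the 8° limit. I put this down to the arm blocking the view and to the uneven wheels. The two cameras' lens measurements also differed by about 2 mm, which is within tolerance.

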